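# Refit the bayonet cap of the vacuum filter

### The arm

A 6-joint arm with a two-finger parallel gripper is mounted at the origin on a cart in front of the work surface, level with it; the furniture and walls round the work are solid. World frame = base frame: x ahead of the robot, y to its left, z up, the work surface at z = 0. Lengths are in m, angles in rad, forces in N, time in s.
With the tool pointing down it reaches from about 0.35 to 1 m from the base axis. Payload 7.1 kg.
Tool frame: the origin (TCP) lies on the centre line of the jaws, within the pads' length; the fingertips stand 14 mm ahead of it and the grasp point (between the pads) lies 5 mm behind it; z points along the fingers, y is the direction in which the jaws open and shut (so a half turn about z gives the same grasp; the last joint's range is limited). The gripper opens to 85 mm and grips with 20 to 120 N. Pads are 22 mm wide; open, the fingers measure 114 mm over their backs; the gripper's body (76 mm by 85 mm) begins 54 mm behind the grasp point. The pads swing forward as they close: fully open they stand 13 mm farther back than shut.
Start: joints at [1.233, 0.423, 1.63, -0, 1.089, -0.019], TCP at [0.196, 0.594, 0.245] pointing down, gripper open.
Joint ranges: [-3, 3], [-0.9, 2.11], [0.09, 2.58], [-1.31, 4.45], [0.11, 2.69], [-2.54, 2.54]. Speed limits (rad/s): [2.39, 2.39, 3.01, 3.14, 3.14, 3.14].

### API

Orientations are given as a 3x3 rotation matrix whose columns are the frame's x, y, z axes.
In Python, from cell import ctrl gives the robot as it stands.
- The arm moves only by the tool step_arm, never from a script. Its argument "deltas" is a list of rows, each a list of 4 numbers: the shift along the tool's x, y, z in units of 40 mm (1.0 is 40 mm), then the turn about the tool's z in units of 6 degrees (1.0 is 6 degrees). In form: [[tx, ty, tz, twist], ...]. A call has exactly 5 rows; each row shifts and turns the commanded pose from where the row before left it, along the tool's axes as they then stand; what a row does not reach is not made up. A row lasts 1/8 s, in which the tool goes at most 62.5 mm and 10.7 degrees, less where a joint would pass 70% of its speed; a pose out of reach is approached as far as the arm can. A call is refused whole if a number of a shift passes 1 or a number of a turn 1, either way. A call with a gripper value outside its range is refused whole. "fingers" is the closure, from -1 (fully open) to 1 (shut), set as the call begins (left out, the last holds). The fingers move at their own pace and stop on an object; "newtons" is the grip in N (left out, the last holds). Time passes only in rows, so rows that do not move let the fingers close, or fill a call up. It gives the time, the measured TCP pose, the force and the opening at its end, in the units of the state.
- ctrl.get_state(): the state, without advancing time (a new reading comes with each control period).
- ctrl.grab_frame(name): name is "scene" or "top" or "wrist"; returns a dict with "image" (384x512x3 uint8, blue, green, red), "range_z" (384x512 float32, m along the optical axis (not along the pixel's ray), 0 where there is no reading), "camera_matrix" (3x3 intrinsics, pixels), "R" (3x3) and "t" (3): a world point X has camera coordinates R X + t. Camera axes: x right, y down, z forward; pixel columns grow to the right and rows downward; lengths in m; the calibration is good to about 2 mm. A picture is of the moment at which its call begins.
- ctrl.hand_in(): hands the job in, once; it reports no verdict.
The state is a dict: "clock": time; "joints": joint angles; "joint_velocities": joint speeds; "effort": joint torques, N m; "tool_pos": TCP position; "ee_rot": TCP orientation; "contact_force": force on the tool from outside, world axes, zero at the start; "torque": the same for the moment, N m; "opening": opening from 0.0 (shut) to 1.0 (fully open).
Only numpy, scipy, OpenCV 4.12 (cv2) and the standard library are available. Lean on these libraries where they do the work, as an engineer would, in place of code of your own. Each camera call takes 0.05 s, during which the arm holds its last target. There are 200 camera calls.

### The job

The vacuum filter has been cleaned: pick up its black cap by the orange bar, set it into the leaning blue bowl and feel for the angle at which its two lugs drop through the slots of the steel ring. Press it in against the spring, twist it clockwise about a quarter turn to the stop and let the spring lift the lugs into their pockets, so that the cap stays locked when you let go. Do not push the pendant or the black vacuum pods out of their places.

Things in the scene. Friction and masses are not known exactly. Their poses are not given: they have to be found in the camera images.
- cap_bar (a point): Centre of the cap's orange bar (72 long on x, 16 wide, 40 high). Below it: black flange, 91 mm across, 10 thick, underside 30 mm below this point; then a 58 mm wide filter nose, its end tapered to 46 mm, 70.5 mm below, on which the cap stands (z up). Two opposite lugs at +x and -x, under white marks: 30 degrees wide, out to 37 mm radius, 43.5 to 50.5 mm below this point. About 0.3 kg.
- filter_mouth (a point): Centre of the steel bayonet ring's top face, in the mouth of the fixed blue bowl. z: bowl axis, out of the mouth, leaning 32 degrees from vertical towards the robot; y level, x up the slope. Bore 61 mm. Two opposite slots, 34 degrees wide, out to 39 mm radius; the ring was screwed tight at any angle: a slot lies 10 to 70 degrees from +x towards +y, look or feel for it.
- spring_seat (a point): Sprung plate in the bowl, 26.5 mm inside the mouth; pushes back 4 N, plus 0.6 N per mm. Height of the bar's centre over the mouth, along the axis: 50.5 mm lugs resting on the ring, missing the slots; 44 nose meets plate; 32.5 or less lugs clear the ledges and can turn (30 flange down); 36.5 locked. From the slot, pockets (16 degrees of play) centre on 80, stop at 88 degrees clockwise.
- pendant: Yellow and black hand pendant lying at the back, 173 x 64 x 49 mm; bystander. Origin: centre of its underside.
- vacuum_pod_a: Black vacuum pod, 62 x 85 x 29 mm, lying behind the filter; bystander. Origin: centre of its underside.
- vacuum_pod_b: A second black vacuum pod, 62 x 85 x 29 mm, to its left; bystander. Origin: centre of its underside.

How it is judged:
By the outcome, as a careful person would: the job done as asked, in the order asked, and still so for the second after the job is handed in, with the robot touching nothing.
It also fails if it takes over 53 s, if anything falls off the work surface, if the arm or the gripper's body presses on something with over 40 N, if the wrist force passes 120 N, or if a joint passes its speed limit or range.

## Working session

There is one attempt and no reset: what is moved stays moved. The work goes in short steps, Python scripts to look and compute and a tool call to move; the robot and the scene stay as the last step left them, time stands still between calls to the robot, and variables do not carry over. Pictures are saved under pics/ and viewed, about 8 in all and at most 12, crops included, and the job is handed in when it is done.

Besides the shell and the picture viewer there is one more tool, called by a JSON object that holds its "method" and its "body", one argument or row to a line. step_arm: Moves the arm, as the interface text tells. Its arguments: {"type":"object","properties":{"deltas":{"type":"array","items":{"type":"array","items":{"type":"number"}}},"fingers":{"type":"number"},"newtons":{"type":"number"}},"required":["deltas"]}

```bash
ls; mkdir -p pics
python3 - <<'E'
from cell import ctrl
import cv2,numpy as np,pickle
s=ctrl.get_state();print(s['clock'],s['tool_pos'],s['ee_rot'],s['contact_force'],s['opening'])
fs={n:ctrl.grab_frame(n) for n in("scene","top","wrist")}
pickle.dump(fs,open('f0.pkl','wb'))
for n,f in fs.items():print(n,f['camera_matrix'].tolist(),np.round(f['R'],3).tolist(),f['t'])
a=np.hstack([fs['scene']['image'],fs['top']['image']])
cv2.imwrite('pics/a.png',fs['scene']['image']);cv2.imwrite('pics/b.png',fs['top']['image'])
E
```

```text
pics
0.0 [0.19567821 0.59299905 0.24451508] [[-9.49606552e-01  3.13443930e-01 -5.46676102e-04]
 [ 3.13444404e-01  9.49605345e-01 -1.51482899e-03]
 [ 4.43125961e-05 -1.60984410e-03 -9.99998703e-01]] [ 0.11740253 -0.40450364 -0.47452642] 0.9966585329229711
scene [[460.3567881026622, 0.0, 257.458904876372], [0.0, 460.3567881026622, 196.5390840819444], [0.0, 0.0, 1.0]] [[0.658, -0.753, 0.015], [-0.573, -0.514, -0.639], [0.489, 0.411, -0.769]] [-0.35508811  0.4204793   0.72930581]
top [[460.15267555208527, 0.0, 256.45561763935325], [0.0, 460.15267555208527, 190.0039220426763], [0.0, 0.0, 1.0]] [[-0.011, -1.0, 0.014], [-0.989, 0.009, -0.145], [0.144, -0.016, -0.989]] [0.02406861 0.59127829 1.08662216]
wrist [[299.4116747730226, 0.0, 253.5358556549917], [0.0, 299.4116747730226, 192.9091237493108], [0.0, 0.0, 1.0]] [[0.314, 0.95, -0.0], [0.904, -0.299, 0.305], [0.29, -0.096, -0.952]] [-0.62365844 -0.03884603  0.38012609]
```

View pics/a.png

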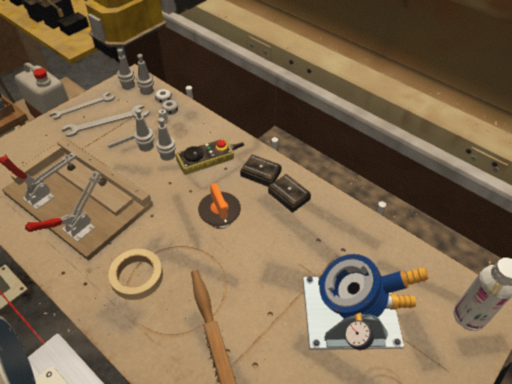

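View pics/b.png

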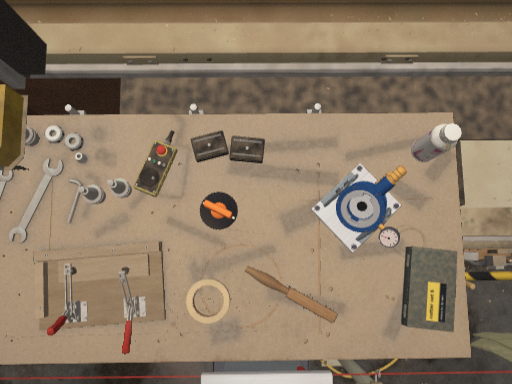

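The scene view shows the cap at about (219,208) and the bowl at (352,283). In the top view they are at (219,210) and (361,207).

```bash
cat > h.py <<'E'
import numpy as np,cv2,pickle
def cloud(f):
    K=f['camera_matrix'];z=f['range_z'].astype(float);v,u=np.indices(z.shape)
    c=np.stack([(u-K[0,2])/K[0,0]*z,(v-K[1,2])/K[1,1]*z,z],-1)
    P=(c-f['t'])@f['R'];P[z<=0]=np.nan;return P
def ray(f,uv):
    K=f['camera_matrix'];d=np.array([(uv[0]-K[0,2])/K[0,0],(uv[1]-K[1,2])/K[1,1],1])@f['R']
    return -f['R'].T@f['t'],d/np.linalg.norm(d)
def tri(fs,uvs):
    A=0;b=0
    for f,uv in zip(fs,uvs):
        o,d=ray(f,uv);M=np.eye(3)-np.outer(d,d);A=A+M;b=b+M@o
    return np.linalg.solve(A,b)
def proj(f,X):
    c=f['R']@np.asarray(X)+f['t'];p=f['camera_matrix']@c;return p[:2]/p[2]
def hsv(f):return cv2.cvtColor(f['image'],cv2.COLOR_BGR2HSV)
E
python3 - <<'E'
from h import *
fs=pickle.load(open('f0.pkl','rb'))
reg={'scene':((200,175),(245,235),(300,240),(400,330)),'top':((190,185),(245,235),(325,170),(405,245))}
ims=[]
for n in('scene','top'):
    f=fs[n];P=cloud(f);H=hsv(f)
    m=cv2.inRange(H,(3,150,120),(20,255,255))>0
    (a,b),(c,d),(e,g),(k,l)=reg[n]
    mm=np.zeros_like(m);mm[b:d,a:c]=m[b:d,a:c]
    Q=P[mm];Q=Q[~np.isnan(Q[:,0])]
    zt=np.percentile(Q[:,2],90);T=Q[abs(Q[:,2]-zt)<.006]
    xy=T[:,:2];lo=cv2.minAreaRect((xy*1000).astype(np.float32));w=np.linalg.eigh(np.cov(xy.T))[1][:,1]
    print(n,'bar n',len(T),'ztop',zt,'mean',T.mean(0),'rect',lo,'dir deg',np.degrees(np.arctan2(w[1],w[0])))
    m=cv2.inRange(H,(100,120,40),(125,255,255))>0
    mm=np.zeros_like(m);mm[g:l,e:k]=m[g:l,e:k]
    Q=P[mm];Q=Q[~np.isnan(Q[:,0])]
    print('blue',len(Q),np.round(np.percentile(Q,[2,50,98],axis=0),3).tolist())
    ims.append(cv2.resize(f['image'][g:l,e:k],(400,400 if n=='scene' else 375),interpolation=cv2.INTER_CUBIC)[:375])
cv2.imwrite('pics/c.png',np.hstack(ims))
E
```

```text
scene bar n 205 ztop 0.09129022856638538 mean [0.53722102 0.1097753  0.08995435] rect ((538.2692260742188, 110.70999145507812), (72.15406799316406, 16.22357940673828), 63.217140197753906) dir deg 63.67453138896702
blue 1641 [[0.484, -0.285, 0.065], [0.541, -0.259, 0.119], [0.587, -0.17, 0.147]]
top bar n 187 ztop 0.09175007051738425 mean [0.54089278 0.11063485 0.08973114] rect ((541.1648559570312, 111.28144073486328), (69.92977142333984, 15.6032133102417), 64.23601531982422) dir deg 63.51540139171672
blue 902 [[0.488, -0.281, 0.044], [0.565, -0.24, 0.123], [0.601, -0.169, 0.147]]
```

View pics/c.png

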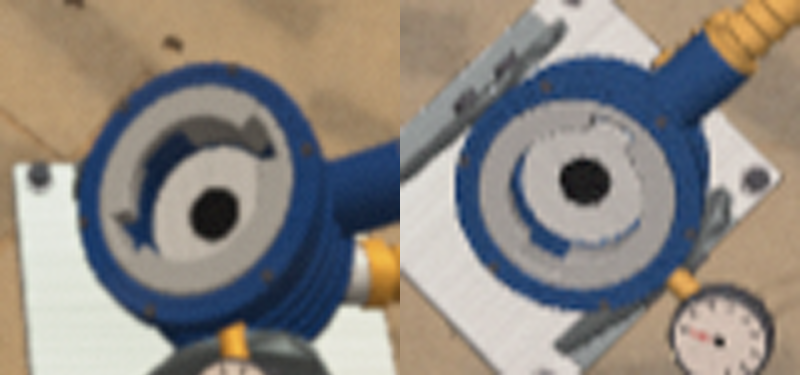

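Both crops of the bowl show the slots. In the scene crop they are at about (258,135) and (128,225), in the top crop at about (612,130) and (545,240).

```bash
cat >> h.py <<'E'
def circ(p):
    A=np.c_[2*p,np.ones(len(p))];s=np.linalg.lstsq(A,(p**2).sum(1),rcond=None)[0];return s[:2],np.sqrt(s[2]+s[:2]@s[:2])
def onplane(f,uv,n,d):
    o,r=ray(f,uv);return o+r*(d-n@o)/(n@r)
def rplane(Q,n0,it=400,th=.0015):
    rng=np.random.default_rng(0);best=None
    for _ in range(it):
        p=Q[rng.choice(len(Q),3,False)];n=np.cross(p[1]-p[0],p[2]-p[0]);k=np.linalg.norm(n)
        if k<1e-7:continue
        n/=k;n*=np.sign(n@n0)
        if n@n0<.97:continue
        i=abs((Q-p[0])@n)<th
        if best is None or i.sum()>best.sum():best=i
    P=Q[best];c=P.mean(0);n=np.linalg.svd(P-c)[2][2];n*=np.sign(n@n0);return n,n@c,best
E
cat > bowl.py <<'E'
from h import *
fs=pickle.load(open('f0.pkl','rb'))
reg={'scene':(300,240,400,330),'top':(325,170,405,245)}
C0=np.array([.53,-.235,.12]);h=-np.array([C0[0],C0[1],0]);h/=np.linalg.norm(h)
n0=np.sin(.5585)*h+np.array([0,0,np.cos(.5585)])
for nm in('scene','top'):
    f=fs[nm];P=cloud(f);H=hsv(f);a,b,c,d=reg[nm]
    w=np.zeros(H.shape[:2],bool);w[b:d,a:c]=1
    blue=(cv2.inRange(H,(100,120,40),(125,255,255))>0)&w
    g=(H[...,1]<60)&(H[...,2]>100)&w
    # grey component within the blue hull
    hull=cv2.convexHull(np.argwhere(blue)[:,::-1].astype(np.int32))
    uvc=proj(f,C0)
    near=np.hypot(*(np.indices(g.shape)[::-1]-uvc[:,None,None]))<(32 if nm=='scene' else 26)
    Q=P[(g|blue)&near];Q=Q[~np.isnan(Q[:,0])]
    n,dd,i=rplane(Q,n0)
    print(nm,uvc,'n',n,'tilt',np.degrees(np.arccos(n[2])),'az',np.degrees(np.arctan2(n[1],n[0])),'az->robot',np.degrees(np.arctan2(h[1],h[0])),'inl',i.sum(),len(Q))
    on=abs(P@n-dd)<.003
    for name,m in(('grey',g&on&near),('blue',blue&on)):
        X=P[m];print(name,len(X),X.mean(0),np.ptp(X,axis=0))
    # outer edge of the grey ring: 
    lab=cv2.morphologyEx((g&on).astype(np.uint8),cv2.MORPH_OPEN,np.ones((2,2)))
    k,L,S,_=cv2.connectedComponentsWithStats(lab);j=1+np.argmax(S[1:,4]);cs,_=cv2.findContours((L==j).astype(np.uint8),cv2.RETR_EXTERNAL,cv2.CHAIN_APPROX_NONE)
    e=max(cs,key=len)[:,0]
    W=np.array([onplane(f,q,n,dd) for q in e])
    ex=np.cross(np.cross(n,[0,0,1]),n);ex/=np.linalg.norm(ex);ey=np.cross(n,ex)
    p=np.c_[W@ex,W@ey]
    for _ in range(4):
        cc,r=circ(p);res=abs(np.hypot(*(p-cc).T)-r);p=p[res<max(.0015,np.median(res)*2)]
    print('ring outer',cc[0]*ex+cc[1]*ey+dd*n,'r',r,len(p),len(e))
E
python3 bowl.py
```

```text
scene [356.75512179 289.18317991] n [-0.34625484  0.38463093  0.85566736] tilt 31.166459830277205 az 131.99437217821637 az->robot 156.08768244824913 inl 947 2563
grey 846 [ 0.53135369 -0.2183628   0.12176214] [0.08898481 0.07971862 0.04954744]
blue 707 [ 0.52862289 -0.22538798  0.12288618] [0.1034739  0.1016667  0.06006795]
ring outer [ 0.53096268 -0.21787489  0.1214077 ] r 0.04376837891122355 133 137
top [368.26797873 210.79090211] n [-0.36137895  0.39574264  0.8442707 ] tilt 32.40611856098442 az 132.40128433043006 az->robot 156.08768244824913 inl 499 1711
grey 464 [ 0.53388849 -0.21975067  0.1213014 ] [0.09512382 0.0868551  0.05318893]
blue 461 [ 0.53590473 -0.21917831  0.12131274] [0.10191537 0.10199232 0.06088745]
ring outer [ 0.53268492 -0.21783873  0.1195063 ] r 0.040777602371560695 115 158
```

```bash
cat > plan.py <<'E'
import sys,numpy as np
from cell import ctrl
from scipy.spatial.transform import Rotation as Rt
def rows(p,R,goal,twist,step=.038,tw=5.9):
    d=np.array(goal)-p;n=int(np.ceil(max(np.linalg.norm(d)/.055,abs(twist)/tw,np.abs(d).max()/step,1)))
    n=-(-n//5)*5
    out=[]
    for i in range(n):
        v=R.T@(d/n);out.append([*np.round(v/.04,2).tolist(),round(twist/n/6,2)])
        R=R@Rt.from_euler('z',twist/n,degrees=True).as_matrix()
    for i in range(0,n,5):print(str(out[i:i+5]).replace(' ',''))
def st():
    s=ctrl.get_state();print('t',round(s['clock'],2),'p',np.round(s['tool_pos'],4),'j',np.round(s['joints'],3),'F',np.round(s['contact_force'],1),'T',np.round(s['torque'],2),'op',round(s['opening'],3))
    print('R',np.round(s['ee_rot'],4).tolist());return s
if __name__=='__main__':
    s=st();a=[float(x) for x in sys.argv[1:]];rows(s['tool_pos'],s['ee_rot'],a[:3],a[3])
E
python3 plan.py .540 .111 .16 98.2
cat > slot.py <<'E'
from h import *
fs=pickle.load(open('f0.pkl','rb'))
n=np.array([-.356,.393,.848]);n/=np.linalg.norm(n)
ex=np.array([0,0,1])-n*n[2];ex/=np.linalg.norm(ex);ey=np.cross(n,ex);print(ex,ey)
C={'scene':np.array([.531,-.2179,.1214]),'top':np.array([.5327,-.2178,.1195])}
for nm in('scene','top'):
    f=fs[nm];P=cloud(f);c=C[nm];g=cv2.cvtColor(f['image'],cv2.COLOR_BGR2GRAY)
    for r in(.0335,.036):
        A=np.arange(0,360,6);uv=np.array([proj(f,c+r*(np.cos(np.radians(a))*ex+np.sin(np.radians(a))*ey)) for a in A])
        q=np.round(uv).astype(int)
        h=((P[q[:,1],q[:,0]]-c)@n*1000).round(0)
        gv=cv2.remap(g,uv[:,0].astype(np.float32)[None],uv[:,1].astype(np.float32)[None],1)[0]
        print(nm,r,[(int(a),float(x),int(y)) for a,x,y in zip(A,h,gv) if abs(x)>2.5 or y<120])
E
python3 slot.py
```

```text
t 0.15 p [0.1958 0.5931 0.2447] j [ 1.233  0.424  1.631 -0.     1.089 -0.019] F [ 1.1  0.3 -0.2] T [-0.01  0.   -0.  ] op 0.999
R [[-0.9496, 0.3135, -0.0004], [0.3135, 0.9496, -0.0012], [0.0, -0.0012, -1.0]]
[[-0.6,-0.44,0.11,0.82],[-0.63,-0.38,0.11,0.82],[-0.66,-0.33,0.11,0.82],[-0.69,-0.27,0.11,0.82],[-0.71,-0.21,0.11,0.82]]
[[-0.73,-0.15,0.11,0.82],[-0.74,-0.09,0.11,0.82],[-0.74,-0.02,0.11,0.82],[-0.74,0.04,0.11,0.82],[-0.73,0.1,0.11,0.82]]
[[-0.72,0.17,0.11,0.82],[-0.7,0.23,0.11,0.82],[-0.68,0.29,0.11,0.82],[-0.66,0.34,0.11,0.82],[-0.62,0.4,0.11,0.82]]
[[-0.59,0.45,0.11,0.82],[-0.55,0.5,0.11,0.82],[-0.5,0.54,0.11,0.82],[-0.45,0.58,0.11,0.82],[-0.4,0.62,0.11,0.82]]
[ 0.56922902 -0.62839046  0.53019219] [0.74113355 0.67135762 0.        ]
scene 0.0335 [(6, -0.0, 113), (12, -62.0, 37), (18, -20.0, 73), (24, -15.0, 83), (30, -12.0, 82), (36, -6.0, 83), (84, -3.0, 121), (90, -3.0, 121), (96, 1.0, 114), (102, -1.0, 115), (108, 2.0, 115), (114, -1.0, 115), (132, -1.0, 119), (180, -5.0, 96), (186, -8.0, 69), (192, -35.0, 53), (198, -40.0, 62), (204, -43.0, 61)]
scene 0.036 [(6, -2.0, 106)
[... 323 characters left out ...]
 175), (30, -23.0, 176), (36, -24.0, 172), (54, 4.0, 155), (66, 5.0, 158), (72, 4.0, 164), (84, -3.0, 161), (102, -2.0, 101), (108, 1.0, 104), (114, -2.0, 109), (120, -5.0, 108), (180, -15.0, 139), (186, -17.0, 142), (192, -16.0, 144), (198, -12.0, 148), (204, -20.0, 148), (282, 4.0, 155), (306, 3.0, 153), (312, 3.0, 153)]
top 0.036 [(0, 3.0, 154), (6, -26.0, 144), (12, -27.0, 173), (18, -27.0, 178), (24, -25.0, 173), (30, -26.0, 181), (36, -11.0, 148), (48, 3.0, 157), (66, 4.0, 154), (108, 4.0, 152), (126, 4.0, 155), (174, 4.0, 154), (186, -10.0, 148), (192, -9.0, 151), (198, -7.0, 153), (204, -6.0, 153), (210, -6.0, 162), (270, 3.0, 155), (276, -4.0, 153), (324, 3.0, 154), (348, 4.0, 155)]
```

{"method": "step_arm", "body": {
  "deltas": [
    [-0.6,-0.44,0.11,0.82],
    [-0.63,-0.38,0.11,0.82],
    [-0.66,-0.33,0.11,0.82],
    [-0.69,-0.27,0.11,0.82],
    [-0.71,-0.21,0.11,0.82]
  ],
  "fingers": -1,
  "newtons": 60
}}

```text
clock: 0.78
tool_pos: [0.2823, 0.4721, 0.223]
ee_rot: [[-0.731, 0.682, -0.0], [0.682, 0.731, -0.0], [-0.0, -0.0, -1.0]]
contact_force: [0.5, 0.1, 0.2]
opening: 1.003
```

{"method": "step_arm", "body": {
  "deltas": [
    [-0.73,-0.15,0.11,0.82],
    [-0.74,-0.09,0.11,0.82],
    [-0.74,-0.02,0.11,0.82],
    [-0.74,0.04,0.11,0.82],
    [-0.73,0.1,0.11,0.82]
  ]
}}

```text
clock: 1.4
tool_pos: [0.3683, 0.3514, 0.2011]
ee_rot: [[-0.381, 0.925, -0.0], [0.925, 0.381, -0.0], [-0.0, -0.0, -1.0]]
contact_force: [0.4, -0.6, -0.3]
opening: 0.996
```

{"method": "step_arm", "body": {
  "deltas": [
    [-0.72,0.17,0.11,0.82],
    [-0.7,0.23,0.11,0.82],
    [-0.68,0.29,0.11,0.82],
    [-0.66,0.34,0.11,0.82],
    [-0.62,0.4,0.11,0.82]
  ]
}}

```text
clock: 2.02
tool_pos: [0.4544, 0.2312, 0.1791]
ee_rot: [[0.039, 0.999, -0.0], [0.999, -0.039, -0.0], [-0.0, -0.0, -1.0]]
contact_force: [0.5, 0.3, -0.1]
opening: 0.997
```

{"method": "step_arm", "body": {
  "deltas": [
    [-0.59,0.45,0.11,0.82],
    [-0.55,0.5,0.11,0.82],
    [-0.5,0.54,0.11,0.82],
    [-0.45,0.58,0.11,0.82],
    [-0.4,0.62,0.11,0.82]
  ]
}}

```text
clock: 2.65
tool_pos: [0.5398, 0.1107, 0.157]
ee_rot: [[0.451, 0.892, -0.0], [0.892, -0.451, -0.0], [-0.0, -0.0, -1.0]]
contact_force: [0.5, -0.1, -0.5]
opening: 1.004
```

```bash
python3 plan.py .540 .111 .071 0
python3 - <<'E'
from h import *
from cell import ctrl
f=ctrl.grab_frame('wrist');pickle.dump(f,open('w1.pkl','wb'));P=cloud(f);H=hsv(f)
m=cv2.inRange(H,(3,150,120),(20,255,255))>0;Q=P[m];Q=Q[~np.isnan(Q[:,0])]
zt=np.percentile(Q[:,2],90);T=Q[abs(Q[:,2]-zt)<.004];print(zt,T.mean(0),cv2.minAreaRect((T[:,:2]*1000).astype(np.float32)))
k=cv2.moments(m.astype(np.uint8),True);print(k['m10']/k['m00'],k['m01']/k['m00'],m.sum())
w=np.linalg.eigh(np.cov(T[:,:2].T))[1][:,1];print(np.degrees(np.arctan2(w[1],w[0])))
E
```

```text
t 2.65 p [0.5398 0.1107 0.157 ] j [0.181 0.437 1.856 0.    0.849 0.649] F [ 0.5 -0.1 -0.5] T [-0.01  0.02 -0.04] op 1.004
R [[0.4514, 0.8923, -0.0004], [0.8923, -0.4514, -0.0001], [-0.0002, -0.0003, -1.0]]
[[0.0,0.0,0.43,0.0],[0.0,0.0,0.43,0.0],[0.0,0.0,0.43,0.0],[0.0,0.0,0.43,0.0],[0.0,0.0,0.43,0.0]]
0.09122752352448167 [0.54177174 0.11514737 0.0903189 ] ((540.48046875, 112.81355285644531), (71.2861328125, 15.574420928955078), 63.828922271728516)
247.97628339837885 210.8700090063044 3331
63.534510251874096
```

{"method": "step_arm", "body": {
  "deltas": [
    [0.02,0,0.5,0],
    [0.02,0,0.5,0],
    [0,0,0.5,0],
    [0,0,0.4,0],
    [0,0,0.25,0]
  ]
}}

```text
clock: 3.32
tool_pos: [0.5398, 0.1131, 0.0704]
ee_rot: [[0.449, 0.894, -0.001], [0.894, -0.449, -0.0], [-0.001, -0.001, -1.0]]
contact_force: [0.7, 0.4, -0.2]
opening: 1.002
```

{"method": "step_arm", "body": {
  "deltas": [
    [0,0,0,0],
    [0,0,0,0],
    [0,0,0,0],
    [0,0,0,0],
    [0,0,0,0]
  ],
  "fingers": 1,
  "newtons": 70
}}

```text
clock: 3.95
tool_pos: [0.5405, 0.1131, 0.0719]
ee_rot: [[0.449, 0.894, 0.001], [0.894, -0.449, 0.0], [0.001, 0.001, -1.0]]
contact_force: [-0.3, -0.1, 3.9]
opening: 0.177
```

```bash
python3 plan.py .66 -.36 .40 -100
```

```text
t 3.95 p [0.5405 0.1131 0.0719] j [0.185 0.577 1.884 0.    0.68  0.65 ] F [-0.3 -0.1  3.9] T [ 0.06  0.2  -0.  ] op 0.177
R [[0.4488, 0.8936, 0.0009], [0.8936, -0.4488, 0.0002], [0.0006, 0.0007, -1.0]]
[[-0.46,0.4,-0.41,-0.83],[-0.49,0.36,-0.41,-0.83],[-0.52,0.31,-0.41,-0.83],[-0.55,0.27,-0.41,-0.83],[-0.57,0.22,-0.41,-0.83]]
[[-0.59,0.17,-0.41,-0.83],[-0.6,0.12,-0.41,-0.83],[-0.61,0.06,-0.41,-0.83],[-0.61,0.01,-0.41,-0.83],[-0.61,-0.04,-0.41,-0.83]]
[[-0.6,-0.1,-0.41,-0.83],[-0.59,-0.15,-0.41,-0.83],[-0.58,-0.2,-0.41,-0.83],[-0.56,-0.25,-0.41,-0.83],[-0.53,-0.3,-0.41,-0.83]]
[[-0.5,-0.34,-0.41,-0.83],[-0.47,-0.38,-0.41,-0.83],[-0.44,-0.42,-0.41,-0.83],[-0.4,-0.46,-0.41,-0.83],[-0.36,-0.49,-0.41,-0.83]]
```

{"method": "step_arm", "body": {
  "deltas": [
    [0,0,-0.5,0],
    [0,0,-0.9,0],
    [0,0,-0.9,0],
    [0,0,-0.9,0],
    [0,0,-0.8,0]
  ]
}}

```text
clock: 4.58
tool_pos: [0.5397, 0.1129, 0.2322]
ee_rot: [[0.449, 0.894, -0.001], [0.894, -0.449, -0.0], [-0.0, -0.0, -1.0]]
contact_force: [-0.1, -1.2, -3.2]
opening: 0.175
```

```bash
python3 plan.py .45 -.45 .45 -100;  python3 - <<'E'
import numpy as np
from scipy.optimize import least_squares
from cell import ctrl
s=ctrl.get_state();j=s['joints'];p=s['tool_pos']
D=[(.6245,.2447,.424,1.631),(.551,.157,.437,1.856),(.5522,.0719,.577,1.884),(np.hypot(*p[:2]),p[2],j[1],j[2])]
D=np.array(D)
def m(x,a,b):return x[0]*np.sin(a)+x[1]*np.sin(a+b+x[2]),x[3]+x[0]*np.cos(a)+x[1]*np.cos(a+b+x[2])
r=least_squares(lambda x:np.r_[m(x,D[:,2],D[:,3])[0]-D[:,0],m(x,D[:,2],D[:,3])[1]-D[:,1]],[.45,.5,0,.1]);print(r.x,abs(r.fun).max())
E
```

```text
t 4.58 p [0.5397 0.1129 0.2322] j [ 0.185  0.332  1.805 -0.     1.005  0.65 ] F [-0.1 -1.2 -3.2] T [-0.   -0.01 -0.  ] op 0.175
R [[0.4488, 0.8936, -0.0006], [0.8936, -0.4488, -0.0002], [-0.0004, -0.0005, -1.0]]
[[-0.68,0.22,-0.27,-0.83],[-0.7,0.16,-0.27,-0.83],[-0.71,0.09,-0.27,-0.83],[-0.71,0.03,-0.27,-0.83],[-0.71,-0.03,-0.27,-0.83]]
[[-0.71,-0.09,-0.27,-0.83],[-0.7,-0.15,-0.27,-0.83],[-0.68,-0.21,-0.27,-0.83],[-0.66,-0.27,-0.27,-0.83],[-0.63,-0.33,-0.27,-0.83]]
[[-0.6,-0.38,-0.27,-0.83],[-0.57,-0.43,-0.27,-0.83],[-0.53,-0.48,-0.27,-0.83],[-0.48,-0.52,-0.27,-0.83],[-0.43,-0.56,-0.27,-0.83]]
[[-0.38,-0.6,-0.27,-0.83],[-0.33,-0.63,-0.27,-0.83],[-0.27,-0.66,-0.27,-0.83],[-0.22,-0.68,-0.27,-0.83],[-0.16,-0.7,-0.27,-0.83]]
[0.56156224 0.49040197 0.15548878 0.025493  ] 0.0001738351034555885
```

```bash
python3 plan.py .45 -.5 .62 -91|tail -n +3
python3 - <<'E'
from h import *
fs=pickle.load(open('f0.pkl','rb'))
for n in fs:
    P=cloud(fs[n]).reshape(-1,3);P=P[~np.isnan(P[:,0])];Q=P[(P[:,2]>.18)]
    print(n,len(Q));
    if len(Q):
        k,c=np.unique(np.c_[np.round(Q[:,:2],1),np.round(Q[:,2],1)],axis=0,return_counts=True);print(k[c>30].tolist()[:40])
E
```

```text
[[-0.74,0.24,-0.48,-0.76],[-0.75,0.18,-0.48,-0.76],[-0.76,0.12,-0.48,-0.76],[-0.77,0.06,-0.48,-0.76],[-0.77,0.0,-0.48,-0.76]]
[[-0.77,-0.06,-0.48,-0.76],[-0.76,-0.12,-0.48,-0.76],[-0.75,-0.18,-0.48,-0.76],[-0.74,-0.24,-0.48,-0.76],[-0.71,-0.3,-0.48,-0.76]]
[[-0.69,-0.35,-0.48,-0.76],[-0.66,-0.41,-0.48,-0.76],[-0.62,-0.46,-0.48,-0.76],[-0.59,-0.51,-0.48,-0.76],[-0.54,-0.55,-0.48,-0.76]]
[[-0.5,-0.59,-0.48,-0.76],[-0.45,-0.63,-0.48,-0.76],[-0.4,-0.66,-0.48,-0.76],[-0.34,-0.69,-0.48,-0.76],[-0.29,-0.72,-0.48,-0.76]]
scene 44725
[[0.1, -0.1, 0.3], [0.1, -0.1, 0.4], [0.1, -0.0, 0.3], [0.1, -0.0, 0.4], [0.6, 0.5, 0.2], [0.6, 0.5, 0.3], [0.6, 0.6, 0.2], [0.6, 0.6, 0.3], [0.6, 0.9, 0.2], [0.7, -0.4, 0.2], [0.7, 0.5, 0.2], [0.7, 0.5, 0.3], [0.7, 0.8, 0.2], [0.7, 0.9, 0.2], [0.8, -0.4, 0.2], [0.8, -0.3, 0.2], [0.8, -0.3, 0.3], [0.8, -0.2, 0.2], [0.8, -0.2, 0.3], [0.8, -0.1, 0.2], [0.8, -0.1, 0.3], [0.8, 0.0, 0.2], [0.8, -0.0, 0.3], [0.8, 0.1, 0.2], [0.8, 0.1, 0.3], [0.8, 0.2, 0.2], [0.8, 0.2, 0.3], [0.8, 0.3, 0.2], [0.8, 0.3, 0.3], [0.8, 0.4, 0.2], [0.8, 0.4, 0.3], [0.8, 0.5, 0.2], [0.8, 0.5, 
[... 224 characters left out ...]
3], [0.8, -0.5, 0.2], [0.8, -0.5, 0.3], [0.8, -0.4, 0.2], [0.8, -0.4, 0.3], [0.8, -0.3, 0.2], [0.8, -0.3, 0.3], [0.8, -0.2, 0.2], [0.8, -0.2, 0.3], [0.8, -0.1, 0.2], [0.8, -0.1, 0.3], [0.8, -0.0, 0.2], [0.8, -0.0, 0.3], [0.8, 0.1, 0.2], [0.8, 0.1, 0.3], [0.8, 0.2, 0.2], [0.8, 0.2, 0.3], [0.8, 0.3, 0.2], [0.8, 0.3, 0.3], [0.8, 0.4, 0.2], [0.8, 0.4, 0.3], [0.8, 0.4, 0.4], [0.8, 0.5, 0.2], [0.8, 0.5, 0.3], [0.8, 0.5, 0.4], [0.9, -0.5, 0.3], [0.9, -0.4, 0.2], [0.9, -0.4, 0.3], [0.9, -0.3, 0.3], [0.9, -0.2, 0.2], [0.9, -0.2, 0.3], [0.9, -0.1, 0.2], [0.9, -0.1, 0.3], [0.9, -0.0, 0.3], [0.9, 0.1, 0.2], [0.9, 0.1, 0.3]]
wrist 34949
[[0.2, 0.5, 0.3], [0.2, 0.6, 0.2], [0.2, 0.6, 0.3], [0.2, 0.7, 0.3]]
```

{"method": "step_arm", "body": {
  "deltas": [
    [-0.74,0.24,-0.48,-0.76],
    [-0.75,0.18,-0.48,-0.76],
    [-0.76,0.12,-0.48,-0.76],
    [-0.77,0.06,-0.48,-0.76],
    [-0.77,0.0,-0.48,-0.76]
  ]
}}

```text
clock: 5.2
tool_pos: [0.5163, -0.0406, 0.3273]
ee_rot: [[0.065, 0.998, -0.001], [0.998, -0.065, 0.0], [-0.0, -0.001, -1.0]]
contact_force: [-0.0, 0.1, -2.7]
opening: 0.182
```

{"method": "step_arm", "body": {
  "deltas": [
    [-0.77,-0.06,-0.48,-0.76],
    [-0.76,-0.12,-0.48,-0.76],
    [-0.75,-0.18,-0.48,-0.76],
    [-0.74,-0.24,-0.48,-0.76],
    [-0.71,-0.3,-0.48,-0.76]
  ]
}}

```text
clock: 5.82
tool_pos: [0.4941, -0.1933, 0.4232]
ee_rot: [[-0.327, 0.945, -0.001], [0.945, 0.327, 0.001], [0.001, -0.001, -1.0]]
contact_force: [-0.6, -0.6, -2.3]
opening: 0.177
```

{"method": "step_arm", "body": {
  "deltas": [
    [-0.69,-0.35,-0.48,-0.76],
    [-0.66,-0.41,-0.48,-0.76],
    [-0.62,-0.46,-0.48,-0.76],
    [-0.59,-0.51,-0.48,-0.76],
    [-0.54,-0.55,-0.48,-0.76]
  ]
}}

```text
clock: 6.45
tool_pos: [0.4719, -0.3466, 0.519]
ee_rot: [[-0.668, 0.745, -0.001], [0.745, 0.668, 0.001], [0.002, -0.0, -1.0]]
contact_force: [0.3, 0.6, -3.0]
opening: 0.176
```

{"method": "step_arm", "body": {
  "deltas": [
    [-0.5,-0.59,-0.48,-0.76],
    [-0.45,-0.63,-0.48,-0.76],
    [-0.4,-0.66,-0.48,-0.76],
    [-0.34,-0.69,-0.48,-0.76],
    [-0.29,-0.72,-0.48,-0.76]
  ]
}}

```text
clock: 7.08
tool_pos: [0.4504, -0.4998, 0.6148]
ee_rot: [[-0.904, 0.428, -0.001], [0.428, 0.904, 0.002], [0.002, 0.001, -1.0]]
contact_force: [1.1, -0.0, -3.1]
opening: 0.182
```

```bash
python3 plan.py .59 -.65 .70 0
python3 - <<'E'
from cell import ctrl
import cv2
from h import *
f=ctrl.grab_frame('wrist');cv2.imwrite('pics/w2.png',f['image'])
E
```

```text
t 7.08 p [ 0.4504 -0.4998  0.6148] j [-0.855  0.336  0.959  0.     1.849 -1.984] F [ 1.1 -0.  -3.1] T [-0.07 -0.07 -0.  ] op 0.182
R [[-0.904, 0.4276, -0.0013], [0.4276, 0.904, 0.0015], [0.0018, 0.0008, -1.0]]
[[-0.95,-0.38,-0.43,0.0],[-0.95,-0.38,-0.43,0.0],[-0.95,-0.38,-0.43,0.0],[-0.95,-0.38,-0.43,0.0],[-0.95,-0.38,-0.43,0.0]]
```

View pics/w2.png

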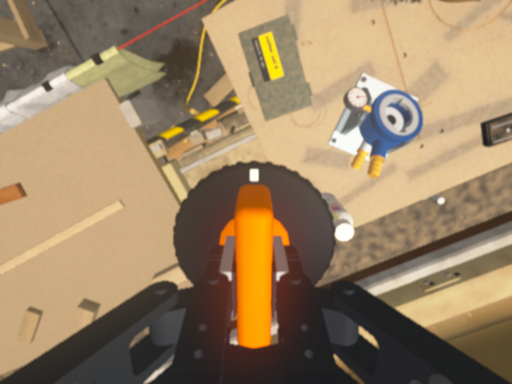

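The wrist view shows the cap held squarely, with the bar at column 255 and a white mark at (254,175). The space around it is open. I need the tool tilted 32°, so next I'll see how the arm behaves at the edge of its reach.

{"method": "step_arm", "body": {
  "deltas": [
    [-0.95,-0.38,-0.43,0],
    [-0.95,-0.38,-0.43,0],
    [-0.95,-0.38,-0.43,0],
    [-0.95,-0.38,-0.43,0],
    [-0.95,-0.38,-0.43,0]
  ]
}}

```text
clock: 7.75
tool_pos: [0.5637, -0.6206, 0.6559]
ee_rot: [[-0.903, 0.43, 0.01], [0.43, 0.903, -0.01], [-0.013, -0.005, -1.0]]
contact_force: [0.5, -0.6, -5.5]
opening: 0.173
```

```bash
python3 plan.py .66 -.73 .70 0
```

```text
t 7.75 p [ 0.5637 -0.6206  0.6559] j [-8.480e-01  8.050e-01  9.700e-02  1.000e-03  2.226e+00 -1.973e+00] F [ 0.5 -0.6 -5.5] T [-0.07 -0.04 -0.  ] op 0.173
R [[-0.9026, 0.4303, 0.0099], [0.4302, 0.9027, -0.0105], [-0.0134, -0.0052, -0.9999]]
[[-0.67,-0.29,-0.21,0.0],[-0.67,-0.29,-0.21,0.0],[-0.67,-0.29,-0.21,0.0],[-0.67,-0.29,-0.21,0.0],[-0.67,-0.29,-0.21,0.0]]
```

{"method": "step_arm", "body": {
  "deltas": [
    [-0.92,-0.38,0,0],
    [-0.92,-0.38,0,0],
    [-0.92,-0.38,0,0],
    [-0.92,-0.38,0,0],
    [-0.92,-0.38,0,0]
  ]
}}

```text
clock: 8.38
tool_pos: [0.615, -0.6779, 0.5996]
ee_rot: [[-0.897, 0.432, 0.091], [0.424, 0.9, -0.1], [-0.125, -0.051, -0.991]]
contact_force: [0.4, 0.2, -4.0]
opening: 0.174
```

```bash
python3 plan.py .66 -.73 .70 0
```

```text
t 8.38 p [ 0.615  -0.6779  0.5996] j [-8.480e-01  8.790e-01  8.600e-02  2.000e-03  2.041e+00 -1.973e+00] F [ 0.4  0.2 -4. ] T [0.12 0.1  0.  ] op 0.174
R [[-0.8971, 0.4323, 0.0908], [0.4237, 0.9003, -0.1001], [-0.125, -0.0513, -0.9908]]
[[-0.38,-0.16,-0.45,0.0],[-0.38,-0.16,-0.45,0.0],[-0.38,-0.16,-0.45,0.0],[-0.38,-0.16,-0.45,0.0],[-0.38,-0.16,-0.45,0.0]]
```

Run:
```python
from cell import ctrl
for i in range(4):
    s=ctrl.get_state();print(s['clock'],s['joints'][2],s['joint_velocities'][2],s['ee_rot'][:,2])
    ctrl.grab_frame('wrist')
```

```text
8.375 0.0860846207965462 0.002667627969306881 [ 0.09081565 -0.10009802 -0.99082436]
8.425 0.08799766506800746 0.023733139204785838 [ 0.08933308 -0.09837888 -0.99113127]
8.475 0.0881266894474692 -0.011754362217240001 [ 0.08753522 -0.09639192 -0.99148685]
8.525 0.08735004439619666 -0.01820701193568844 [ 0.08780334 -0.09669918 -0.99143323]
```

{"method": "step_arm", "body": {
  "deltas": [
    [-0.77,-0.32,-0.45,0],
    [-0.77,-0.32,-0.45,0],
    [-0.77,-0.32,-0.45,0],
    [-0.77,-0.32,-0.45,0],
    [-0.77,-0.32,-0.45,0]
  ]
}}

```text
clock: 9.2
tool_pos: [0.6252, -0.6901, 0.6299]
ee_rot: [[-0.884, 0.438, 0.166], [0.409, 0.894, -0.183], [-0.229, -0.094, -0.969]]
contact_force: [-0.4, 0.2, -2.1]
opening: 0.175
```

```bash
python3 plan.py .66 -.73 .70 0
```

```text
t 9.2 p [ 0.6252 -0.6901  0.6299] j [-0.849  0.851  0.087  0.004  1.954 -1.973] F [-0.4  0.2 -2.1] T [ 0.18  0.2  -0.04] op 0.175
R [[-0.8836, 0.4379, 0.166], [0.4087, 0.8941, -0.1831], [-0.2286, -0.0939, -0.969]]
[[-0.32,-0.13,-0.27,0.0],[-0.32,-0.13,-0.27,0.0],[-0.32,-0.13,-0.27,0.0],[-0.32,-0.13,-0.27,0.0],[-0.32,-0.13,-0.27,0.0]]
```

{"method": "step_arm", "body": {
  "deltas": [
    [-0.98,-0.41,-0.5,0],
    [-0.98,-0.41,-0.5,0],
    [-0.98,-0.41,-0.5,0],
    [-0.98,-0.41,-0.45,0],
    [-0.98,-0.41,-0.45,0]
  ]
}}

```text
clock: 9.82
tool_pos: [0.6365, -0.7044, 0.6726]
ee_rot: [[-0.855, 0.45, 0.258], [0.377, 0.881, -0.285], [-0.356, -0.146, -0.923]]
contact_force: [0.3, -0.8, -3.2]
opening: 0.173
```

{"method": "step_arm", "body": {
  "deltas": [
    [-0.98,-0.41,-0.4,0],
    [-0.98,-0.41,-0.4,0],
    [-0.98,-0.41,-0.4,0],
    [-0.98,-0.41,-0.35,0],
    [-0.98,-0.41,-0.35,0]
  ]
}}

```text
clock: 10.45
tool_pos: [0.6448, -0.7149, 0.7206]
ee_rot: [[-0.816, 0.466, 0.343], [0.334, 0.863, -0.379], [-0.473, -0.195, -0.859]]
contact_force: [-1.0, -0.0, -2.1]
opening: 0.174
```

```bash
python3 plan.py .66 -.73 .70 0
```

```text
t 10.45 p [ 0.6448 -0.7149  0.7206] j [-0.852  0.78   0.087  0.009  1.738 -1.974] F [-1.  -0.  -2.1] T [ 0.42  0.39 -0.02] op 0.174
R [[-0.8156, 0.466, 0.343], [0.3338, 0.8631, -0.379], [-0.4727, -0.1946, -0.8595]]
[[-0.04,-0.01,0.14,0.0],[-0.04,-0.01,0.14,0.0],[-0.04,-0.01,0.14,0.0],[-0.04,-0.01,0.14,0.0],[-0.04,-0.01,0.14,0.0]]
```

{"method": "step_arm", "body": {
  "deltas": [
    [-0.98,-0.41,-0.3,0],
    [-0.3,-0.12,-0.1,0],
    [0,0,0,0],
    [0,0,0,0],
    [0.3,0.1,0.3,0]
  ]
}}

```text
clock: 11.08
tool_pos: [0.644, -0.7152, 0.7158]
ee_rot: [[-0.804, 0.471, 0.364], [0.32, 0.858, -0.402], [-0.502, -0.207, -0.84]]
contact_force: [0.9, -0.7, -3.3]
opening: 0.176
```

```bash
python3 plan.py .482 -.163 .239 0
```

```text
t 11.07 p [ 0.644  -0.7152  0.7158] j [-0.853  0.707  0.249  0.01   1.612 -1.976] F [ 0.9 -0.7 -3.3] T [ 0.4   0.36 -0.  ] op 0.176
R [[-0.8036, 0.4708, 0.3641], [0.3203, 0.8577, -0.4022], [-0.5016, -0.2066, -0.84]]
[[0.91,0.83,0.2,0.0],[0.91,0.83,0.2,0.0],[0.91,0.83,0.2,0.0],[0.91,0.83,0.2,0.0],[0.91,0.83,0.2,0.0]]
[[0.91,0.83,0.2,0.0],[0.91,0.83,0.2,0.0],[0.91,0.83,0.2,0.0],[0.91,0.83,0.2,0.0],[0.91,0.83,0.2,0.0]]
[[0.91,0.83,0.2,0.0],[0.91,0.83,0.2,0.0],[0.91,0.83,0.2,0.0],[0.91,0.83,0.2,0.0],[0.91,0.83,0.2,0.0]]
```

{"method": "step_arm", "body": {
  "deltas": [
    [0.91,0.83,0.2,0],
    [0.91,0.83,0.2,0],
    [0.91,0.83,0.2,0],
    [0.91,0.83,0.2,0],
    [0.91,0.83,0.2,0]
  ]
}}

```text
clock: 11.7
tool_pos: [0.5918, -0.5357, 0.5624]
ee_rot: [[-0.804, 0.471, 0.363], [0.322, 0.858, -0.401], [-0.5, -0.206, -0.841]]
contact_force: [0.9, -0.3, -2.6]
opening: 0.176
```

{"method": "step_arm", "body": {
  "deltas": [
    [0.91,0.83,0.2,0],
    [0.91,0.83,0.2,0],
    [0.91,0.83,0.2,0],
    [0.91,0.83,0.2,0],
    [0.91,0.83,0.2,0]
  ]
}}

```text
clock: 12.32
tool_pos: [0.5382, -0.351, 0.4039]
ee_rot: [[-0.804, 0.471, 0.363], [0.322, 0.858, -0.401], [-0.5, -0.205, -0.841]]
contact_force: [0.7, -0.1, -3.1]
opening: 0.177
```

{"method": "step_arm", "body": {
  "deltas": [
    [0.91,0.83,0.2,0],
    [0.91,0.83,0.2,0],
    [0.91,0.83,0.2,0],
    [0.7,0.65,0.1,0],
    [0.4,0.4,0.1,0]
  ]
}}

```text
clock: 12.95
tool_pos: [0.4931, -0.1929, 0.271]
ee_rot: [[-0.805, 0.47, 0.363], [0.321, 0.858, -0.4], [-0.499, -0.205, -0.842]]
contact_force: [0.4, 1.0, -3.6]
opening: 0.173
```

```bash
python3 plan.py .482 -.163 .239 0
python3 - <<'E'
from cell import ctrl
from h import *
fs={n:ctrl.grab_frame(n) for n in("scene","top","wrist")};pickle.dump(fs,open('f3.pkl','wb'))
cv2.imwrite('pics/d.png',np.hstack([fs['scene']['image'][130:360,230:460],fs['wrist']['image'][:230]]))
E
```

```text
t 12.95 p [ 0.4931 -0.1929  0.271 ] j [-0.228  0.11   2.123 -0.667  0.52  -0.834] F [ 0.4  1.  -3.6] T [ 0.42  0.36 -0.04] op 0.173
R [[-0.8048, 0.4699, 0.3626], [0.321, 0.8585, -0.3999], [-0.4992, -0.2055, -0.8418]]
[[0.17,0.14,0.05,0.0],[0.17,0.14,0.05,0.0],[0.17,0.14,0.05,0.0],[0.17,0.14,0.05,0.0],[0.17,0.14,0.05,0.0]]
```

View pics/d.png

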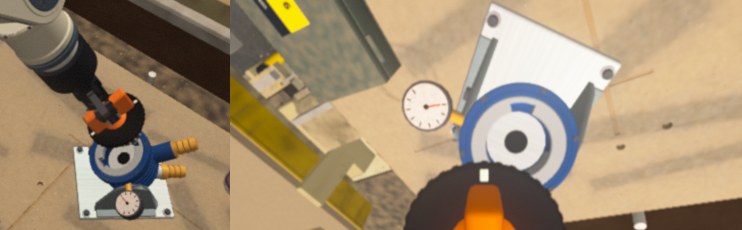

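The wrist view shows the bowl close up, with its centre at about wrist (286,142) and a slot at about (292,105). The cap's white mark is at (254,175). I'll measure the ring again from here.

```bash
cat > ring.py <<'E'
from h import *
f=pickle.load(open('f3.pkl','rb'))['wrist'];P=cloud(f);H=hsv(f)
w=np.zeros(H.shape[:2],bool);w[75:200,220:360]=1
n0=np.array([-.356,.393,.848]);n0/=np.linalg.norm(n0)
g=(H[...,1]<60)&(H[...,2]>90)&w;blue=(cv2.inRange(H,(100,120,40),(125,255,255))>0)&w
C0=np.array([.532,-.218,.1205]);D=np.linalg.norm(P-C0,axis=-1)
Q=P[(g|blue)&(D<.055)];n,d,i=rplane(Q,n0,th=.001);print('n',n,'tilt',np.degrees(np.arccos(n[2])),'az',np.degrees(np.arctan2(n[1],n[0])),i.sum(),len(Q))
ex=np.array([0,0,1])-n*n[2];ex/=np.linalg.norm(ex);ey=np.cross(n,ex)
on=abs(P@n-d)<.002
for nm,m in(('grey',g),('blue',blue)):
    m=m&(D<.065)&w
    cs,_=cv2.findContours(m.astype(np.uint8),cv2.RETR_LIST,cv2.CHAIN_APPROX_NONE)
    e=np.concatenate(cs)[:,0];W=np.array([onplane(f,q,n,d) for q in e]);p=np.c_[W@ex,W@ey];c0=np.array([C0@ex,C0@ey])
    rr=np.hypot(*(p-c0).T)
    for lo,hi in((.027,.0335),(.040,.047),(.047,.060)):
        q=p[(rr>lo)&(rr<hi)]
        if len(q)<30:continue
        for _ in range(6):
            c,r=circ(q);res=abs(np.hypot(*(p-c).T)-r);q=p[res<.0015]
        a=np.degrees(np.arctan2(*(q-c).T[::-1]))
        print(nm,lo,'C',np.round(c[0]*ex+c[1]*ey+d*n,4),'r',round(r,4),len(q),'cover',len(np.unique(a//20)))
import sys
c=np.array([float(x) for x in sys.argv[1:4]]) if len(sys.argv)>3 else C0
G=cv2.cvtColor(f['image'],cv2.COLOR_BGR2GRAY)
for r in(.034,.0365):
    A=np.arange(0,360,4);uv=np.array([proj(f,c+r*(np.cos(np.radians(a))*ex+np.sin(np.radians(a))*ey)) for a in A]);q=np.round(uv).astype(int)
    h=((P[q[:,1],q[:,0]]-c)@n*1000).round(0);print(r,[(int(a),float(x)) for a,x in zip(A,h) if abs(x)>3])
E
python3 ring.py
```

```text
n [-0.35093881  0.39082469  0.85093949] tilt 31.68599894577599 az 131.92207270740337 2915 6597
grey 0.027 C [ 0.5286 -0.2177  0.1199] r 0.0292 105 cover 12
grey 0.04 C [ 0.5318 -0.2147  0.1198] r 0.0433 149 cover 11
grey 0.047 C [ 0.5324 -0.2144  0.12  ] r 0.0552 292 cover 14
blue 0.04 C [ 0.5329 -0.2141  0.1201] r 0.0463 230 cover 14
blue 0.047 C [ 0.5337 -0.217   0.1217] r 0.0519 102 cover 11
0.034 [(0, 129.0), (4, 130.0), (8, 130.0), (12, 130.0), (16, 129.0), (20, 129.0), (24, 130.0), (28, 130.0), (32, 131.0), (36, 131.0), (40, 129.0), (44, 129.0), (48, 129.0), (52, 127.0), (180, -74.0), (184, -75.0), (188, -76.0), (192, -76.0), (196, -75.0), (200, -75.0), (204, -76.0), (208, -75.0), (316, 123.0), (320, 127.0), (324, 128.0), (328, 129.0), (332, 130.0), (336, 129.0), (340, 129.0), (344, 129.0), (348, 129.0), (352, 130.0), (356, 129.0)]
0.0365 [(0, 130.0), (4, 131.0), (8, 129.0), (12, 130.0), (16, 129.0), (20, 130.0), (24, 129.0), (28, 130.0), (32, 128.0), (36, 130.0), (40, 129.0), (44, 130.0), (48, 129.0), (52, 128.0), (56, 124.0), (180, -75.0), (184, -75.0), (188, -74.0), (192, -74.0), (196, -75.0), (200, -75.0), (204, -76.0), (208, -76.0), (320, 127.0), (324, 128.0), (328, 130.0), (332, 129.0), (336, 130.0), (340, 129.0), (344, 129.0), (348, 130.0), (352, 130.0), (356, 129.0)]
```

```bash
python3 plan.py .5046 -.1863 .1856 2.4|tail -1; python3 ring.py .532 -.2147 .12|tail -2;python3 - <<'E'
from h import *
from cell import ctrl
fs=pickle.load(open('f3.pkl','rb'));s=ctrl.get_state();p=s['tool_pos'];R=s['ee_rot']
for n in('scene','top','wrist'):
    f=fs[n];P=cloud(f);m=cv2.inRange(hsv(f),(3,150,120),(20,255,255))>0
    Q=(P-p)@R;mm=m&(np.linalg.norm(Q,axis=-1)<.06);T=Q[mm]
    print(n,len(T),'tool coords pct',np.round(np.percentile(T,[3,50,97],axis=0)*1000,1).tolist())
    V=hsv(f)[...,2];fl=(V<60)&(abs(Q[...,2]-.0213)<.012)&(np.hypot(Q[...,0],Q[...,1])<.06)&(np.hypot(Q[...,0],Q[...,1])>.036)
    T=Q[fl];print(' flange',len(T),np.round(np.percentile(T,[2,50,98],axis=0)*1000,1).tolist())
E
```

```text
[[0.18,0.15,0.37,0.08],[0.18,0.14,0.37,0.08],[0.19,0.14,0.37,0.08],[0.19,0.14,0.37,0.08],[0.19,0.14,0.37,0.08]]
0.034 [(0, 129.0), (4, 128.0), (8, 129.0), (12, 129.0), (16, 128.0), (20, 128.0), (24, 129.0), (28, 129.0), (32, 129.0), (36, 129.0), (40, 126.0), (44, 127.0), (48, 127.0), (184, -76.0), (188, -76.0), (192, -77.0), (196, -75.0), (200, -77.0), (204, -76.0), (208, -75.0), (212, -77.0), (320, 125.0), (324, 125.0), (328, 128.0), (332, 127.0), (336, 127.0), (340, 129.0), (344, 128.0), (348, 128.0), (352, 130.0), (356, 129.0)]
0.0365 [(0, 129.0), (4, 129.0), (8, 128.0), (12, 127.0), (16, 129.0), (20, 130.0), (24, 129.0), (28, 129.0), (32, 129.0), (36, 129.0), (40, 130.0), (44, 128.0), (48, 127.0), (52, 121.0), (184, -73.0), (188, -74.0), (192, -75.0), (196, -74.0), (200, -75.0), (204, -76.0), (208, -75.0), (212, -77.0), (316, 122.0), (320, 127.0), (324, 128.0), (328, 128.0), (332, 128.0), (336, 128.0), (340, 128.0), (344, 128.0), (348, 129.0), (352, 128.0), (356, 130.0)]
scene 742 tool coords pct [[-32.7, -18.4, -20.2], [-11.1, -8.7, -4.5], [34.6, 3.5, 20.6]]
 flange 689 [[-40.4, -46.7, 19.0], [3.3, -33.6, 21.6], [43.9, 9.2, 27.9]]
top 243 tool coords pct [[-33.5, -13.9, -19.0], [-16.6, 0.5, -15.0], [0.2, 14.2, 23.8]]
 flange 328 [[-42.3, -42.7, 20.5], [-24.1, 2.8, 23.6], [9.1, 43.6, 28.6]]
wrist 6201 tool coords pct [[-25.8, -12.2, -19.7], [12.9, -0.4, -18.2], [38.3, 11.9, 20.2]]
 flange 1688 [[-20.5, -44.6, 20.1], [3.1, -36.5, 21.4], [21.3, 44.0, 23.4]]
```

{"method": "step_arm", "body": {
  "deltas": [
    [0.18,0.15,0.37,0.08],
    [0.18,0.14,0.37,0.08],
    [0.18,0.14,0.37,0.08],
    [0.18,0.14,0.37,0.08],
    [0.18,0.14,0.37,0.08]
  ]
}}

```text
clock: 13.72
tool_pos: [0.5074, -0.1888, 0.1869]
ee_rot: [[-0.782, 0.505, 0.365], [0.358, 0.843, -0.401], [-0.511, -0.183, -0.84]]
contact_force: [-0.4, -0.2, -2.9]
opening: 0.175
```

{"method": "step_arm", "body": {
  "deltas": [
    [0,0,0,0],
    [0,0,0.1,0],
    [0,0,0.1,0],
    [0,0,0.1,0],
    [0,0,0.1,0]
  ]
}}

```text
clock: 14.35
tool_pos: [0.5114, -0.1916, 0.1726]
ee_rot: [[-0.784, 0.502, 0.366], [0.357, 0.846, -0.396], [-0.509, -0.18, -0.842]]
contact_force: [-24.6, 41.7, 34.7]
opening: 0.173
```

```bash
cat > rel.py <<'E'
from plan import *
s=st();R=s['ee_rot'];n=np.array([-.356,.3926,.848]);n/=np.linalg.norm(n)
C=np.array([.532,-.2165,.1203]);ex=np.array([0,0,1])-n*n[2];ex/=np.linalg.norm(ex);ey=np.cross(n,ex)
b=s['tool_pos']+R@[.0013,0,.0005]-C
print('bar height',round(b@n*1000,1),'off ex,ey',round(b@ex*1000,1),round(b@ey*1000,1),'phi',round(np.degrees(np.arctan2(-R[:,0]@ey,-R[:,0]@ex)),1),'tilt err',round(np.degrees(np.arccos(min(1,-R[:,2]@n))),2))
print('F tool',np.round(R.T@s['contact_force'],1),'T tool',np.round(R.T@s['torque'],2))
E
python3 rel.py
```

```text
t 14.35 p [ 0.5114 -0.1916  0.1726] j [-0.218  0.325  2.162 -1.088  0.355 -0.321] F [-24.6  41.7  34.7] T [3.49 1.82 0.7 ] op 0.173
R [[-0.7837, 0.5018, 0.3661], [0.3566, 0.846, -0.3963], [-0.5086, -0.18, -0.842]]
bar height 60.9 off ex,ey -0.8 1.0 phi 19.9 tilt err 0.7
F tool [ 16.5  16.7 -54.7] T tool [-2.44  3.17 -0.03]
```

{"method": "step_arm", "body": {
  "deltas": [
    [0,0,-0.08,0],
    [0.03,0.03,-0.05,0],
    [0.03,0.03,0,0],
    [0,0,0.07,0],
    [0,0,0.06,0]
  ]
}}

```text
clock: 14.98
tool_pos: [0.5113, -0.1912, 0.1711]
ee_rot: [[-0.783, 0.504, 0.364], [0.357, 0.844, -0.4], [-0.509, -0.184, -0.841]]
contact_force: [-1.0, 5.1, -2.8]
opening: 0.174
```

```bash
python3 rel.py
```

```text
t 14.97 p [ 0.5113 -0.1912  0.1711] j [-0.214  0.329  2.162 -1.103  0.359 -0.302] F [-1.   5.1 -2.8] T [1.25 0.42 0.36] op 0.174
R [[-0.7834, 0.504, 0.3636], [0.3571, 0.8439, -0.4003], [-0.5087, -0.1838, -0.8411]]
bar height 59.8 off ex,ey -2.0 1.2 phi 19.9 tilt err 0.74
F tool [ 4.   4.3 -0. ] T tool [-1.01  0.92 -0.01]
```

{"method": "step_arm", "body": {
  "deltas": [
    [0.02,0.02,0,0],
    [0.01,0.01,0.04,0],
    [0,0,0.04,0],
    [0,0,0.04,0],
    [0,0,0.04,0]
  ]
}}

```text
clock: 15.6
tool_pos: [0.5131, -0.1926, 0.1647]
ee_rot: [[-0.784, 0.504, 0.363], [0.357, 0.844, -0.401], [-0.508, -0.185, -0.841]]
contact_force: [1.5, -0.4, -2.6]
opening: 0.177
```

```bash
python3 rel.py
```

```text
t 15.6 p [ 0.5131 -0.1926  0.1647] j [-0.216  0.345  2.161 -1.137  0.353 -0.267] F [ 1.5 -0.4 -2.6] T [0.41 0.43 0.05] op 0.177
R [[-0.7837, 0.5042, 0.3628], [0.3571, 0.8436, -0.401], [-0.5082, -0.1847, -0.8412]]
bar height 53.3 off ex,ey -3.4 1.6 phi 19.9 tilt err 0.73
F tool [0.  0.9 2.9] T tool [-0.19  0.56 -0.07]
```

{"method": "step_arm", "body": {
  "deltas": [
    [0,0,0.03,0],
    [0,0,0.03,0],
    [0,0,0.03,0],
    [0,0,0.02,0],
    [0,0,0,0]
  ]
}}

```text
clock: 16.23
tool_pos: [0.5147, -0.1942, 0.1611]
ee_rot: [[-0.784, 0.504, 0.363], [0.357, 0.844, -0.401], [-0.508, -0.184, -0.841]]
contact_force: [0.5, 0.2, -3.9]
opening: 0.176
```

```bash
python3 rel.py
```

```text
t 16.23 p [ 0.5147 -0.1942  0.1611] j [-0.219  0.355  2.159 -1.157  0.348 -0.249] F [ 0.5  0.2 -3.9] T [0.64 0.38 0.08] op 0.176
R [[-0.7837, 0.504, 0.3629], [0.3571, 0.8438, -0.4007], [-0.5082, -0.1845, -0.8412]]
bar height 49.0 off ex,ey -3.5 1.7 phi 19.9 tilt err 0.72
F tool [1.6 1.2 3.4] T tool [-0.41  0.62  0.01]
```

{"method": "step_arm", "body": {
  "deltas": [
    [0,0,0.03,0],
    [0,0,0.03,0],
    [0,0,0.03,0],
    [0,0,0,0],
    [0,0,0,0]
  ]
}}

```text
clock: 16.85
tool_pos: [0.516, -0.1956, 0.1582]
ee_rot: [[-0.784, 0.504, 0.363], [0.357, 0.844, -0.401], [-0.508, -0.184, -0.841]]
contact_force: [0.5, 2.6, -0.8]
opening: 0.179
```

```bash
python3 rel.py
```

```text
t 16.85 p [ 0.516  -0.1956  0.1582] j [-0.222  0.363  2.157 -1.173  0.344 -0.233] F [ 0.5  2.6 -0.8] T [0.83 0.35 0.11] op 0.179
R [[-0.7837, 0.504, 0.3631], [0.357, 0.8438, -0.4008], [-0.5083, -0.1844, -0.8412]]
bar height 45.5 off ex,ey -3.4 1.7 phi 19.9 tilt err 0.73
F tool [ 0.9  2.6 -0.2] T tool [-0.58  0.7   0.07]
```

{"method": "step_arm", "body": {
  "deltas": [
    [0,0,0.06,0],
    [0,0,0.06,0],
    [0,0,0.06,0],
    [0,0,0.05,0],
    [0,0,0,0]
  ]
}}

```text
clock: 17.48
tool_pos: [0.5194, -0.1994, 0.1504]
ee_rot: [[-0.784, 0.504, 0.363], [0.357, 0.844, -0.401], [-0.508, -0.184, -0.841]]
contact_force: [-1.6, 5.5, 2.6]
opening: 0.174
```

```bash
python3 rel.py
```

```text
t 17.48 p [ 0.5194 -0.1994  0.1504] j [-0.228  0.384  2.151 -1.217  0.335 -0.193] F [-1.6  5.5  2.6] T [0.98 0.43 0.11] op 0.174
R [[-0.7836, 0.504, 0.3632], [0.3569, 0.8438, -0.4007], [-0.5084, -0.1844, -0.8411]]
bar height 36.2 off ex,ey -3.2 1.8 phi 19.9 tilt err 0.74
F tool [ 1.9  3.3 -5. ] T tool [-0.67  0.84  0.09]
```

{"method": "step_arm", "body": {
  "deltas": [
    [0.01,0.02,0.05,0],
    [0,0,0.05,0],
    [0,0,0.03,0],
    [0,0,0.02,0],
    [0,0,0,0]
  ]
}}

```text
clock: 18.1
tool_pos: [0.5215, -0.2013, 0.1463]
ee_rot: [[-0.783, 0.504, 0.364], [0.356, 0.843, -0.402], [-0.51, -0.185, -0.84]]
contact_force: [-10.1, 8.4, 18.2]
opening: 0.176
```

```bash
python3 rel.py
```

```text
t 18.1 p [ 0.5215 -0.2013  0.1463] j [-0.231  0.396  2.149 -1.248  0.331 -0.162] F [-10.1   8.4  18.2] T [ 0.66  0.75 -0.06] op 0.176
R [[-0.783, 0.5044, 0.364], [0.3562, 0.8433, -0.4024], [-0.5099, -0.1855, -0.84]]
bar height 31.2 off ex,ey -3.0 2.0 phi 19.9 tilt err 0.86
F tool [  1.6  -1.4 -22.3] T tool [-0.22  0.98 -0.01]
```

{"method": "step_arm", "body": {
  "deltas": [
    [0,0,-0.015,0.2],
    [0,-0.003,0,0.9],
    [0,-0.003,0,1],
    [0,-0.003,0,1],
    [0,-0.003,0,1]
  ]
}}

```text
clock: 18.73
tool_pos: [0.5211, -0.2017, 0.1465]
ee_rot: [[-0.5, 0.786, 0.363], [0.677, 0.616, -0.403], [-0.54, 0.045, -0.84]]
contact_force: [-6.7, 4.5, 12.4]
opening: 0.172
```

```bash
python3 rel.py
```

```text
t 18.73 p [ 0.5211 -0.2017  0.1465] j [-0.232  0.395  2.149 -1.246  0.331  0.267] F [-6.7  4.5 12.4] T [0.31 0.69 0.07] op 0.172
R [[-0.4998, 0.7863, 0.3633], [0.6768, 0.6163, -0.4027], [-0.5405, 0.0447, -0.8402]]
bar height 31.4 off ex,ey -3.0 2.0 phi -4.8 tilt err 0.84
F tool [ -0.3  -1.9 -14.6] T tool [ 0.28  0.67 -0.22]
```

{"method": "step_arm", "body": {
  "deltas": [
    [0,-0.003,0,1],
    [0,-0.003,0,1],
    [0,-0.003,0,1],
    [0,-0.003,0,1],
    [0,-0.003,0,1]
  ]
}}

```text
clock: 19.35
tool_pos: [0.5211, -0.2019, 0.1467]
ee_rot: [[-0.04, 0.93, 0.364], [0.894, 0.196, -0.402], [-0.446, 0.31, -0.84]]
contact_force: [-5.7, 5.9, 14.0]
opening: 0.178
```

{"method": "step_arm", "body": {
  "deltas": [
    [0,-0.003,0,1],
    [0,-0.003,0,1],
    [0,-0.003,0,0.8],
    [0,-0.003,0,0.6],
    [0,-0.003,0,0.5]
  ]
}}

```text
clock: 19.98
tool_pos: [0.5212, -0.2019, 0.1468]
ee_rot: [[0.331, 0.87, 0.365], [0.899, -0.173, -0.402], [-0.287, 0.462, -0.839]]
contact_force: [-4.6, 5.6, 14.9]
opening: 0.177
```

```bash
python3 rel.py
```

```text
t 19.98 p [ 0.5212 -0.2019  0.1468] j [-0.233  0.394  2.15  -1.253  0.33   1.202] F [-4.6  5.6 14.9] T [0.18 0.36 0.32] op 0.177
R [[0.3313, 0.8699, 0.3654], [0.8989, -0.1733, -0.4025], [-0.2868, 0.4618, -0.8393]]
bar height 31.6 off ex,ey -1.9 2.9 phi -58.1 tilt err 0.93
F tool [ -0.8   1.9 -16.4] T tool [ 0.3   0.24 -0.35]
```

{"method": "step_arm", "body": {
  "deltas": [
    [0,0,0,0.5],
    [0,0,0,0.5],
    [0,0,0,0.5],
    [0,0,0,0.3],
    [0,0,0,0]
  ]
}}

```text
clock: 20.6
tool_pos: [0.5212, -0.2019, 0.1468]
ee_rot: [[0.488, 0.793, 0.365], [0.851, -0.338, -0.402], [-0.196, 0.507, -0.839]]
contact_force: [-4.5, 6.2, 15.1]
opening: 0.171
```

```bash
python3 rel.py
```

```text
t 20.6 p [ 0.5212 -0.2019  0.1468] j [-0.233  0.394  2.15  -1.252  0.329  1.389] F [-4.5  6.2 15.1] T [0.3  0.32 0.13] op 0.171
R [[0.4876, 0.7929, 0.3655], [0.8509, -0.3378, -0.4024], [-0.1956, 0.5071, -0.8394]]
bar height 31.6 off ex,ey -1.7 3.0 phi -68.9 tilt err 0.92
F tool [  0.1   2.  -16.8] T tool [ 0.39  0.2  -0.13]
```

{"method": "step_arm", "body": {
  "deltas": [
    [0,0,0,0.4],
    [0,0,0,0.3],
    [0,0,0,0.3],
    [0,0,0,0],
    [0,0,0,0]
  ]
}}

```text
clock: 21.22
tool_pos: [0.5214, -0.2014, 0.1467]
ee_rot: [[0.564, 0.74, 0.366], [0.813, -0.421, -0.402], [-0.143, 0.524, -0.839]]
contact_force: [-3.5, 6.7, 14.3]
opening: 0.177
```

```bash
python3 rel.py
```

```text
t 21.23 p [ 0.5214 -0.2014  0.1467] j [-0.232  0.395  2.15  -1.254  0.329  1.492] F [-3.5  6.7 14.3] T [0.05 0.52 1.44] op 0.177
R [[0.564, 0.7401, 0.3663], [0.8133, -0.4209, -0.4017], [-0.1431, 0.5245, -0.8393]]
bar height 31.6 off ex,ey -1.8 3.5 phi -74.6 tilt err 0.93
F tool [  1.4   2.1 -16. ] T tool [ 0.24  0.57 -1.4 ]
```

{"method": "step_arm", "body": {
  "deltas": [
    [0,0,0,-0.5],
    [0,0,0,-0.3],
    [0,0,-0.04,0],
    [0,0,-0.04,0],
    [0,0,-0.03,0]
  ]
}}

```text
clock: 21.85
tool_pos: [0.5198, -0.2001, 0.1501]
ee_rot: [[0.504, 0.783, 0.365], [0.844, -0.356, -0.402], [-0.185, 0.511, -0.84]]
contact_force: [-1.4, 2.6, 6.1]
opening: 0.172
```

```bash
python3 rel.py
```

```text
t 21.85 p [ 0.5198 -0.2001  0.1501] j [-0.23   0.385  2.152 -1.231  0.333  1.39 ] F [-1.4  2.6  6.1] T [ 0.24 -0.09  0.16] op 0.172
R [[0.5039, 0.7827, 0.3652], [0.8438, -0.3557, -0.4019], [-0.1846, 0.5107, -0.8397]]
bar height 35.6 off ex,ey -1.9 3.2 phi -70.1 tilt err 0.89
F tool [ 0.3  1.1 -6.7] T tool [ 0.02  0.31 -0.01]
```

{"method": "step_arm", "body": {
  "deltas": [
    [0,0,-0.02,0],
    [0,0,-0.02,0],
    [0,0,-0.02,0],
    [0,0,-0.015,0],
    [0,0,0,0]
  ]
}}

```text
clock: 22.48
tool_pos: [0.5191, -0.1993, 0.1519]
ee_rot: [[0.504, 0.783, 0.364], [0.844, -0.356, -0.402], [-0.185, 0.51, -0.84]]
contact_force: [8.4, -4.7, -6.1]
opening: 0.174
```

```bash
python3 rel.py
```

```text
t 22.48 p [ 0.5191 -0.1993  0.1519] j [-0.228  0.381  2.153 -1.216  0.335  1.377] F [ 8.4 -4.7 -6.1] T [-0.11 -0.66  0.35] op 0.174
R [[0.5041, 0.783, 0.3645], [0.8437, -0.3563, -0.4015], [-0.1845, 0.5099, -0.8402]]
bar height 37.6 off ex,ey -1.9 3.2 phi -70.1 tilt err 0.84
F tool [ 1.4  5.1 10.1] T tool [-0.67  0.33 -0.07]
```

{"method": "step_arm", "body": {
  "deltas": [
    [0,0,0.02,-0.3],
    [0,0,0,-0.3],
    [0,0,0,-0.2],
    [0,0,0,0],
    [0,0,0,0]
  ]
}}

```text
clock: 23.1
tool_pos: [0.5187, -0.1985, 0.1512]
ee_rot: [[0.436, 0.823, 0.365], [0.871, -0.284, -0.4], [-0.226, 0.492, -0.841]]
contact_force: [3.8, 4.0, 1.6]
opening: 0.173
```

```bash
python3 rel.py
```

```text
t 23.1 p [ 0.5187 -0.1985  0.1512] j [-0.228  0.381  2.154 -1.219  0.334  1.296] F [3.8 4.  1.6] T [ 0.59 -0.57  0.38] op 0.173
R [[0.4356, 0.8229, 0.3649], [0.8714, -0.2838, -0.4001], [-0.2257, 0.4923, -0.8407]]
bar height 37.5 off ex,ey -3.0 3.4 phi -65.2 tilt err 0.79
F tool [ 4.8  2.8 -1.5] T tool [-0.32  0.83  0.13]
```

Torque and force are low, so I'll open and back out along the axis.

{"method": "step_arm", "body": {
  "deltas": [
    [0,0,0,0],
    [0,0,0,0],
    [0,0,0,0],
    [0,0,0,0],
    [0,0,0,0]
  ],
  "fingers": -0.6
}}

```text
clock: 23.72
tool_pos: [0.5175, -0.1988, 0.1507]
ee_rot: [[0.437, 0.823, 0.363], [0.871, -0.285, -0.401], [-0.227, 0.491, -0.841]]
contact_force: [-1.3, 0.3, -1.1]
opening: 0.801
```

{"method": "step_arm", "body": {
  "deltas": [
    [0,0,-0.3,0],
    [0,0,-0.6,0],
    [0,0,-0.8,0],
    [0,0,-0.8,0],
    [0,0,-0.8,0]
  ]
}}

```text
clock: 24.35
tool_pos: [0.4691, -0.1454, 0.2625]
ee_rot: [[0.437, 0.823, 0.363], [0.871, -0.285, -0.401], [-0.226, 0.491, -0.841]]
contact_force: [0.3, 0.6, -0.3]
opening: 0.803
```

```bash
python3 rel.py
python3 - <<'E'
from cell import ctrl
from h import *
fs={n:ctrl.grab_frame(n) for n in("scene","top","wrist")};pickle.dump(fs,open('f5.pkl','wb'))
n=np.array([-.356,.3926,.848]);n/=np.linalg.norm(n);C=np.array([.5318,-.2148,.12])
ex=np.array([0,0,1])-n*n[2];ex/=np.linalg.norm(ex);ey=np.cross(n,ex)
for k,f in fs.items():
    Q=cloud(f)-C;m=cv2.inRange(hsv(f),(3,150,120),(20,255,255))>0
    T=Q[m&(np.linalg.norm(Q,axis=-1)<.085)&(Q@n>.02)]
    if len(T)<30:print(k,len(T));continue
    h=T@n;top=np.percentile(h,90);U=T[abs(h-top)<.004];q=np.c_[U@ex,U@ey];w=np.linalg.eigh(np.cov(q.T))[1][:,1]
    print(k,len(U),'bar top height',round(top*1000,1),'centre',np.round(np.array(cv2.minAreaRect((q*1000).astype(np.float32))[0]),1),'angle',round(np.degrees(np.arctan2(w[1],w[0]))%180,1))
a=fs['wrist']['image'];b=fs['scene']['image'][130:360,230:460]
cv2.imwrite('pics/e.png',np.hstack([a,cv2.resize(b,(280,280)).__class__(0) if 0 else cv2.copyMakeBorder(cv2.resize(b,(280,280)),0,104,0,0,0)]))
E
```

```text
t 24.35 p [ 0.4691 -0.1454  0.2625] j [-0.116  0.077  2.189 -0.745  0.554  0.868] F [ 0.3  0.6 -0.3] T [ 0.18  0.14 -0.06] op 0.803
R [[0.4368, 0.8233, 0.3625], [0.8706, -0.2854, -0.4007], [-0.2264, 0.4907, -0.8414]]
bar height 170.4 off ex,ey -5.6 2.3 phi -65.3 tilt err 0.71
F tool [ 0.7 -0.   0.2] T tool [0.21 0.08 0.07]
scene 319 bar top height 57.6 centre [-0.6 -1.6] angle 115.5
top 116 bar top height 56.2 centre [1.7 1. ] angle 112.7
wrist 1377 bar top height 57.3 centre [-1.4  1.2] angle 115.3
```

View pics/e.png

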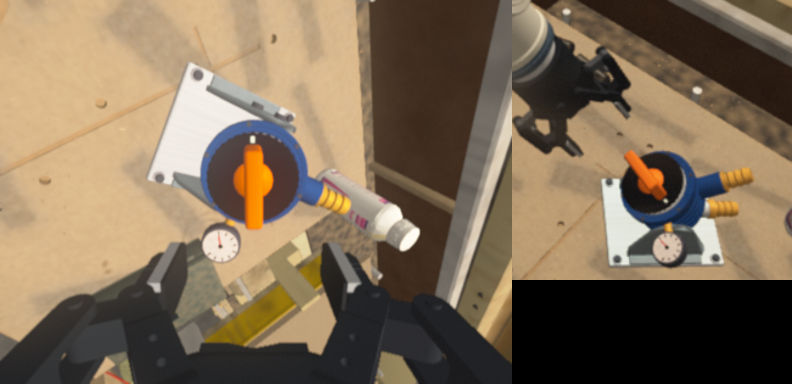

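The wrist view shows the cap seated in the bowl with its bar at (253,187). The bar's top is 57 mm over the mouth, so its centre is about 37 mm, against 36.5 mm when locked. Nothing touches the gripper.

```bash
python3 -c "
from cell import ctrl
print(ctrl.hand_in())"
```

```text
the job is handed in; nothing more can be done
None
```

The cap is locked in the bowl, and I handed the job in at about 24.5 s.

- **Tilt:** the interface has no tilt command. I leaned the tool by pushing against the edge of its reach. It came out within 1° of the bowl's axis.
- **Seating:** the first touch was off-centre and pressed with about 60 N at the wrist. I backed off and shifted the cap about 3.5 mm, and it then went in freely. The lugs dropped through at about 20° and I pressed until the flange was down.
- **Locking:** I turned it clockwise about 93° until the torque rose to 1.4 N m at the stop. I eased back about 9° to the pocket's centre and let the spring lift it. A light pull held at about 37 mm.

**Last checks, after letting go:**
- The bar's top measured 56 to 58 mm over the mouth in three views. That puts its centre at about 37 mm, against 36.5 mm when locked.
- The bar's angle was about -65° in two views (the top view gave -67°), about 80° past the slot going by where the stop was felt.
- The measured force on the gripper was near zero.

**Not clean:**
- While leaning the tool, joint 3 sat at its lower end, reading 0.086 to 0.088 against the stated 0.09.
- The bowl's centre differed by about 3 mm between the wrist camera and the fixed cameras; the fit agreed with the wrist camera.
- I did not re-measure the pendant and pods. The arm stayed well clear of them after picking up the cap.

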